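# Reassemble the cleaned vacuum dust container

## Task

The washed parts of the vacuum cleaner's dust container are dry; put the container together again where the clear dust bin stands. In this order: seat the seal ring on the bin's rim, hang the mesh basket in the ring, push the pleated cartridge filter fully home in the basket's neck, and set the lid over it all, down on the seal ring. Set each part down without dropping it, let go of it before taking the next, and leave the panel filter, the screwdriver and the battery pack that lie among them where they are.

Things in the scene. Friction and masses are not known exactly. Their poses are not given: they have to be found in the camera images.
- dust_bin: Clear round plastic bin, open on top, standing loose on the counter (0.4 kg): outside diameter 124, inside 116, height 130, grey bands at foot and rim. Stays where it stands. Origin: centre of the underside, z up. All five container parts stand upright at any yaw; which stands where is shuffled. All sizes here are in mm.
- seal_ring: Flat grey ring, black bead on top, 20 high (60 g). Upper band (height 6 to 20) outside diameter 128, tapered lower lip (0 to 6) 104 to 107, hole 99 right through. Pinch its 14.5 wide wall, one finger in the hole, one outside. Origin: centre of the underside, z up. Seated: lip in the bin's mouth (4.5 clearance), band on the bin's rim, origin 124 above the bin's.
- mesh_basket: Steel-mesh cup with grey flange and neck, 107 high (150 g). Cup diameter 73 to 86; tapered spigot 88 to 91 (height 72 to 78); flange 114 (78 to 83); neck 62 outside (83 to 107), grip here; neck's bore 54, down to height 20. Origin: centre of the underside, z up. Seated: flange on the seal ring, spigot in its hole (4 clearance), origin 58 below the ring's origin.
- pleated_filter: Upright round cartridge with grey pleats, 94 high (80 g): body diameter 47 (lowest 4 mm: 41) up to 70; flange 66 (70 to 74); round grip knob 28 (74 to 94). Origin: centre of the underside, z up. Fully home: body in the bore of the basket's neck (3.5 clearance), flange on the neck's rim, origin 37 above the basket's.
- bin_lid: White round lid like an upturned cup, on its open rim: diameter 130 outside, 121 inside, 61 high, 57 deep inside (170 g); on top a grey bar handle along its x, 80 long, 14 thick, height 77 to 89, gap of 16 beneath. Origin: centre of the rim's plane, z up. Seated: rim on the seal ring's top, round the basket's flange (3.5 clearance), over the filter's knob; origin 20 above the ring's; any yaw.
- panel_filter: Flat rectangular filter of another machine, white pleats in a grey frame, lying: 110 (x) by 66 (y), 22 high. Leave alone. Origin: centre of the underside.
- screwdriver: Screwdriver, lying: about 170 long (x), under 35 high. Leave alone. Origin: the middle of its length, on the counter.
- battery_pack: Black battery pack with a grey terminal block: 78 (x) by 46 (y), 38 high. Leave alone. Origin: centre of the underside.

How it is judged:
On the way, in this order (a step that is already met when the one before it is completed fails the run):
1. the seal ring is seated on the bin's rim and let go (horizontal distance between seal_ring and dust_bin below 0.007 m and z of seal_ring in the frame of dust_bin between 0.121 and 0.127 m and angle between seal_ring's own z axis and vertical below 0.03 rad and contact force between the fingers and seal_ring below 0.3 N), for 0.2 s.
2. the mesh basket hangs in the seal ring, let go (horizontal distance between mesh_basket and seal_ring below 0.007 m and z of mesh_basket in the frame of seal_ring between -0.061 and -0.055 m and angle between mesh_basket's own z axis and vertical below 0.03 rad and contact force between the fingers and mesh_basket below 0.3 N), for 0.2 s.
3. the pleated filter is fully home in the basket, let go (horizontal distance between pleated_filter and mesh_basket below 0.007 m and z of pleated_filter in the frame of mesh_basket between 0.034 and 0.04 m and angle between pleated_filter's own z axis and vertical below 0.03 rad and contact force between the fingers and pleated_filter below 0.3 N), for 0.2 s.
4. the lid sits over everything on the seal ring, let go (horizontal distance between bin_lid and seal_ring below 0.012 m and z of bin_lid in the frame of seal_ring between 0.017 and 0.023 m and angle between bin_lid's own z axis and vertical below 0.03 rad and contact force between the fingers and bin_lid below 0.3 N), for 0.2 s.
At the end, for the whole second after the job is handed in: Bin upright on the counter within 60 mm of where it stood; ring on bin, basket in ring, filter in basket each centred within 7 mm, lid on ring within 12 mm; each at its seated height within 3 mm, upright within 0.03 rad, at rest (under 0.02 m/s) (horizontal distance between seal_ring and dust_bin below 0.007 m and z of seal_ring in the frame of dust_bin between 0.121 and 0.127 m and angle between each of seal_ring, mesh_basket, pleated_filter, bin_lid's own z axis and vertical below 0.03 rad and horizontal distance between mesh_basket and seal_ring below 0.007 m and z of mesh_basket in the frame of seal_ring between -0.061 and -0.055 m and horizontal distance between pleated_filter and mesh_basket below 0.007 m and z of pleated_filter in the frame of mesh_basket between 0.034 and 0.04 m and horizontal distance between bin_lid and seal_ring below 0.012 m and z of bin_lid in the frame of seal_ring between 0.017 and 0.023 m and angle between dust_bin's own z axis and vertical below 0.05 rad and height (world z) of dust_bin below 0.01 m and distance of dust_bin from where it was at the start of the episode below 0.06 m and linear speed of each of dust_bin, seal_ring, mesh_basket, pleated_filter, bin_lid below 0.02 m/s and angular speed of each of dust_bin, seal_ring, mesh_basket, pleated_filter, bin_lid below 0.2 rad/s); the robot touches nothing.
It fails at once if a container part is dropped (falls faster than 0.8 m/s with no finger on it) ((linear speed of dust_bin above 0.8 m/s and contact force between the fingers and dust_bin below 0.1 N) or (linear speed of seal_ring above 0.8 m/s and contact force between the fingers and seal_ring below 0.1 N) or (linear speed of mesh_basket above 0.8 m/s and contact force between the fingers and mesh_basket below 0.1 N) or (linear speed of pleated_filter above 0.8 m/s and contact force between the fingers and pleated_filter below 0.1 N) or (linear speed of bin_lid above 0.8 m/s and contact force between the fingers and bin_lid below 0.1 N)).
It fails at once if the panel filter, the screwdriver or the battery pack is shifted by more than 30 mm (distance of any of panel_filter, screwdriver, battery_pack from where it was at the start of the episode above 0.03 m).
It also fails if it takes over 120 s, if anything falls off the work surface, if the arm or the gripper's body presses on something with over 40 N, if the wrist force passes 120 N, or if a joint passes its speed limit or range.

## Robot

A 6-joint arm with a two-finger parallel gripper is mounted at the origin on the work surface. World frame = base frame: x ahead of the robot, y to its left, z up, the work surface at z = 0. Lengths are in m, angles in rad, forces in N, time in s.
With the tool pointing down it reaches from about 0.3 to 0.875 m from the base axis. Payload 6.4 kg.
Tool frame: the origin (TCP) lies midway between the tips of the shut fingers; the grasp point (between the pads) lies 19 mm behind it; z points along the fingers, y is the line along which they close (so a half turn about z gives the same grasp; the last joint's range is limited). The gripper opens to 85 mm and grips with 20 to 120 N. Pads are 22 mm wide; open, the fingers measure 114 mm over their backs; the gripper's body (76 mm by 85 mm) begins 54 mm behind the grasp point. The pads swing forward as they close: fully open they stand 13 mm farther back than shut.
Start: joints at [0.952, 0.181, 1.607, -0, 1.354, -0.206], TCP at [0.231, 0.527, 0.231] pointing down, gripper open.
Joint ranges: [-2.99, 2.99], [-0.89, 2.07], [0.3, 2.58], [-1.14, 4.28], [0, 2.63], [-3.12, 3.12]. Speed limits (rad/s): [2.57, 2.57, 3.01, 3.14, 3.14, 3.14].

## Interface

Orientations are given as a unit quaternion [w, x, y, z].
In Python, from bench import ctrl gives the robot as it stands.
- The arm moves only by the tool drive_tool, never from a script. Its argument "plan" is a list that holds one entry, the list of rows, each a list of 4 numbers: the shift along the tool's x, y, z scaled (see below), then the turn about the tool's z scaled (see below). In form: [[[x, y, z, roll], ...]]. A call has 1 to 12 rows; each row is the pose to reach, as a shift and turn from the pose commanded when the call began, along the tool's axes at that moment, turning the shorter way round; what a row does not reach only later rows make up. The controller multiplies each number of a shift by 400 mm and each number of a turn by 180 degrees. A row lasts 1/12 s, in which the tool goes at most 41.7 mm and 7.16 degrees, less where a joint would pass 70% of its speed; a pose out of reach is approached as far as the arm can. A call with a number of a shift or a turn outside -1 to 1 is refused whole. A call with a gripper value outside its range is refused whole. "jaw" is the closure, from 0 (fully open) to 1 (shut), set as the call begins (left out, the last holds). The fingers move at their own pace and stop on an object; the grip force is fixed at half the most. Time passes only in rows, so rows that repeat a pose let the fingers close. It gives the time, the measured TCP pose, the force, the opening and the grip force at its end, in the units of the state.
- ctrl.get_obs(): the state, without advancing time (a new reading comes with each control period).
- ctrl.camera(name): name is "side" or "top" or "wrist"; returns (picture, depth): 400x640x3 uint8, red, green, blue; 400x640 float32, m along the optical axis (not along the pixel's ray), 0 where there is no reading.
- ctrl.camera_info(name): a dict with "camera_matrix" (3x3 intrinsics, pixels), "D" ([k1, k2, p1, p2, k3] as OpenCV has them; the pictures are not rectified), "R" (3x3) and "t" (3): a world point X has camera coordinates R X + t; the wrist camera has in their place "T_tool_cam" (4x4, takes a point from camera to tool coordinates, whose origin is the TCP and whose axes are the flange's). Camera axes: x right, y down, z forward; pixel columns grow to the right and rows downward; lengths in m; the calibration is good to about 2 mm. A picture is of the moment at which its call begins: read the wrist's pose just before it. camera_info takes no time and is no camera call.
- ctrl.hand_in(): hands the job in; it is judged then, once.
The state is a dict: "time_s": time; "q": joint angles; "dq": joint speeds; "joint_efforts": joint torques, N m; "eef_pos": TCP position; "eef_rot": TCP orientation; "wrist_force": force on the tool from outside, world axes, zero at the start; "torque": the same for the moment, N m; "opening": opening from 0.0 (shut) to 1.0 (fully open); "grasp_force": force on a finger pad.
Only numpy, scipy, OpenCV 4.12 (cv2) and the standard library are available. Lean on these libraries where they do the work, as an engineer would, in place of code of your own. Each camera call takes 0.05 s, during which the arm holds its last target. There are 200 camera calls.

## Working session

There is one attempt and no reset: what is moved stays moved. The work goes in short steps, Python scripts to look and compute and a tool call to move; the robot and the scene stay as the last step left them, time stands still between calls to the robot, and variables do not carry over. Pictures are saved under pics/ and viewed, at most 14 in all, crops included, and the job is handed in when it is done.

Besides the shell and the picture viewer there is one more tool, called after "Emit:" as a command line: name --argument value ..., lists and objects as JSON in quotes. drive_tool: Moves the arm, as the interface text tells. Its arguments: {"type":"object","properties":{"plan":{"type":"array"},"jaw":{"type":"number"}},"required":["plan"]}

```bash
ls; mkdir -p pics
python3 - <<'E'
from bench import ctrl
import cv2,numpy as np
np.set_printoptions(precision=4,suppress=True)
o=ctrl.get_obs();print(o)
for n in("top","side","wrist"):
    p,d=ctrl.camera(n);cv2.imwrite(f"pics/{n}0.png",p[:,:,::-1]);np.savez(f"{n}0.npz",p=p,d=d)
    print(n,ctrl.camera_info(n))
E
```

```text
pics
{'time_s': 0.0, 'q': array([ 0.9517,  0.1816,  1.608 ,  0.    ,  1.3538, -0.2063]), 'dq': array([-0.0018, -0.0009, -0.0001,  0.0003,  0.0001, -0.0002]), 'joint_efforts': array([  0.0004, -44.4875, -35.1339,  -0.0003,   0.009 ,  -0.    ]), 'eef_pos': array([0.2303, 0.5262, 0.2304]), 'eef_rot': array([-0.0004,  0.2049,  0.9788, -0.0008]), 'wrist_force': array([-0.6382,  0.0694,  0.6107]), 'torque': array([-0.0131,  0.0039,  0.0049]), 'grasp_force': 0.0, 'opening': 1.0018136871216223}
top {'camera_matrix': array([[474.6122,   0.    , 310.4152],
       [  0.    , 474.6122, 201.821 ],
       [  0.    ,   0.    ,   1.    ]]), 'D': array([-0.1316,  0.    ,  0.    ,  0.    ,  0.    ]), 'R': array([[ 0.0265, -0.9996,  0.0072],
       [-0.9889, -0.0272, -0.146 ],
       [ 0.1462, -0.0033, -0.9893]]), 't': array([-0.0531,  0.5478,  1.3485])}
side {'camera_matrix': array([[487.3427,   0.    , 318.513 ],
       [  0.    , 487.3427, 198.753 ],
       [  0.    ,   0.    ,   1.    ]]), 'D': array([-0.0618,  0.    ,  0.    ,  0.    ,  0.    ]), 'R': array([[ 0.8886, -0.4584, -0.0168],
       [-0.332 , -0.6175, -0.7131],
       [ 0.3165,  0.6392, -0.7009]]), 't': array([-0.4992,  0.1986,  1.1547])}
wrist {'camera_matrix': array([[338.3293,   0.    , 319.231 ],
       [  0.    , 338.3293, 198.602 ],
       [  0.    ,   0.    ,   1.    ]]), 'D': array([-0.0323,  0.    ,  0.    ,  0.    ,  0.    ]), 'T_tool_cam': array([[-0.001 , -0.9523, -0.3052,  0.078 ],
       [ 1.    , -0.0012,  0.0002, -0.    ],
       [-0.0005, -0.3052,  0.9523, -0.1424],
       [ 0.    ,  0.    ,  0.    ,  1.    ]])}
```

View pics/top0.png

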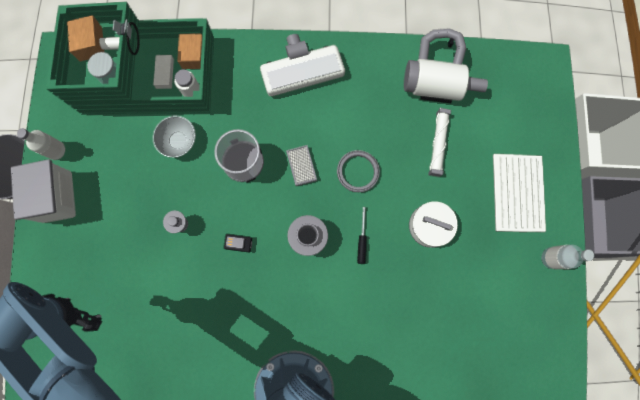

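View pics/side0.png

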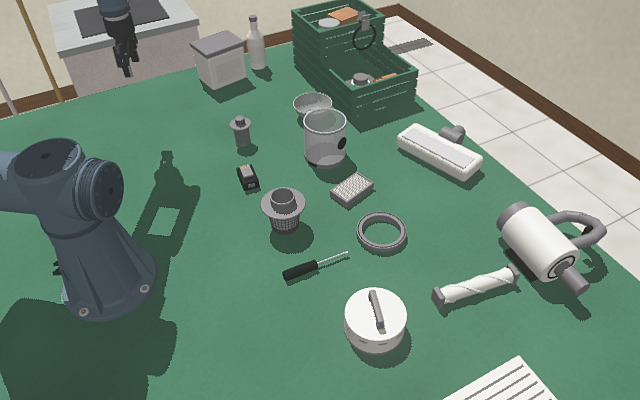

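The top view shows the filter (174,222), bin (239,150), basket (308,235), ring (358,171), lid (435,224), battery (238,243), panel (302,165) and screwdriver (362,235). The side view agrees. There is also a bowl beside the bin at (174,137). Next I measure from the depth images.

```bash
cat > h.py <<'E'
from bench import ctrl
import cv2,numpy as np
from scipy.spatial.transform import Rotation as Ro
from scipy.optimize import least_squares
np.set_printoptions(precision=4,suppress=True)
def tool():
    o=ctrl.get_obs();w=o["eef_rot"];return Ro.from_quat([w[1],w[2],w[3],w[0]]).as_matrix(),np.array(o["eef_pos"]),o
def grab(name):
    T=tool();p,d=ctrl.camera(name);return p,d,T
def pose(name,T):
    i=ctrl.camera_info(name)
    if name=="wrist":
        M=i["T_tool_cam"];return i,T[0]@M[:3,:3],T[0]@M[:3,3]+T[1]
    return i,i["R"].T,-i["R"].T@i["t"]
def rays(name,uv,T=None):
    i,R,c=pose(name,T)
    n=cv2.undistortPoints(np.asarray(uv,float).reshape(-1,1,2),i["camera_matrix"],i["D"])[:,0]
    return np.c_[n,np.ones(len(n))]@R.T,c
def cloud(name,d,T=None):
    v,u=np.mgrid[:400,:640];r,c=rays(name,np.c_[u.ravel(),v.ravel()],T)
    X=c+r*d.reshape(-1,1);X[d.ravel()==0]=np.nan;return X.reshape(400,640,3)
def plane(name,uv,z,T=None):
    r,c=rays(name,uv,T);return c+r*((z-c[2])/r[:,2])[:,None]
def circ(P,r=None):
    P=P[:,:2];x0=list(P.mean(0))+[r or 0.05]
    f=lambda x:np.hypot(*(P-x[:2]).T)-(r or x[2])
    s=least_squares(f,x0,loss="soft_l1",f_scale=.001);return np.r_[s.x,np.sqrt(np.mean(s.fun**2)),len(P)]
E
python3 - <<'E'
from h import *
W={}
for n in("top","side"):W[n]=cloud(n,np.load(n+"0.npz")["d"])
def band(n,box,z0,z1):
    u0,v0,u1,v1=box;X=W[n][v0:v1,u0:u1].reshape(-1,3);return X[(X[:,2]>z0)&(X[:,2]<z1)]
B={"bin":((205,120,280,190),(290,95,355,175)),"ring":((325,140,390,200),(350,205,415,260)),"bask":((280,210,335,262),(250,175,315,240)),"filt":((155,205,195,240),(220,105,260,155)),"lid":((405,195,465,250),(335,280,415,360)),"batt":((215,225,260,255),(230,155,265,195)),"panel":((280,135,325,192),(320,165,385,212)),"driver":((350,200,375,270),(275,245,355,285)),"bowl":((145,110,202,162),(288,88,335,125))}
for k,(a,b) in B.items():
    for n,x in(("top",a),("side",b)):
        P=band(n,x,.008,.3);z=P[:,2];print(k,n,len(P),"z",np.percentile(z,[2,50,98]),"ext",np.nanpercentile(P,2,0)[:2],np.nanpercentile(P,98,0)[:2])
Z={"bin":(.122,.136,.06),"ring":(.016,.026,.0565),"bask":(.104,.112,.029),"filt":(.09,.1,.012),"lid":(.058,.066,.05)}
for k,(lo,hi,r) in Z.items():
    for n,x in zip(("top","side"),B[k]):
        P=band(n,x,lo-.004,hi+.004)
        if len(P)<5:continue
        h=cv2.convexHull(P[:,:2].astype(np.float32))[:,0]
        print(k,n,"circ",circ(P),"hull",cv2.minEnclosingCircle(h),"z",np.median(P[:,2]))
E
```

```text
bin top 1419 z [0.0082 0.0682 0.134 ] ext [0.6133 0.1103] [0.7318 0.2303]
bin side 3198 z [0.0104 0.0659 0.1301] ext [0.6126 0.1127] [0.8332 0.4356]
ring top 659 z [0.0085 0.0208 0.0271] ext [ 0.5907 -0.2552] [ 0.7139 -0.116 ]
ring side 823 z [0.0093 0.0185 0.0229] ext [ 0.5881 -0.2381] [ 0.7095 -0.1162]
bask top 1300 z [0.0145 0.0835 0.1094] ext [ 0.3979 -0.0841] [0.5019 0.0193]
bask side 1611 z [0.0111 0.082  0.1068] ext [ 0.3972 -0.0796] [0.4968 0.1455]
filt top 439 z [0.0095 0.0747 0.0972] ext [0.4486 0.3221] [0.5064 0.3809]
filt side 443 z [0.0097 0.0688 0.0937] ext [0.4488 0.327 ] [0.5031 0.375 ]
lid top 1746 z [0.0109 0.0628 0.0925] ext [ 0.4327 -0.4583] [ 0.5526 -0.3359]
lid side 3305 z [0.0126 0.0593 0.0884] ext [ 0.428  -0.4605] [ 0.5486 -0.3412]
batt top 445 z [0.013  0.0329 0.0431] ext [0.4011 0.1327] [0.4483 0.2113]
batt side 401 z [0.0095 0.0299 0.0406] ext [0.3993 0.1354] [0.4462 0.2088]
panel top 837 z [0.0089 0.0216 0.0281] ext [ 0.609 -0.05 ] [0.7202 0.0331]
panel side 824 z [0.0094 0.0206 0.0251] ext [ 0.6065 -0.0476] [0.7186 0.0802]
driver top 312 z [0.0095 0.0231
[... 1116 characters left out ...]
(0.44671112298965454, -0.027464861050248146), 0.03317989781498909) z 0.10494795905181709
filt top circ [ 0.4766  0.3508  0.0098  0.0032 74.    ] hull ((0.4768950045108795, 0.35130879282951355), 0.013730645179748535) z 0.0935901118075474
filt side circ [ 0.4755  0.3509  0.0102  0.0038 48.    ] hull ((0.4758082628250122, 0.35361260175704956), 0.015307440422475338) z 0.09212736301770841
lid top circ [   0.4941   -0.4002    0.0485    0.0142 1399.    ] hull ((0.49355167150497437, -0.4001755714416504), 0.0659482553601265) z 0.06286454791692586
lid side circ [   0.4922   -0.3988    0.0482    0.0142 2371.    ] hull ((0.49088865518569946, -0.395664781332016), 0.0665070116519928) z 0.05971553600408186
```

```bash
cat >> h.py <<'E'
def go(x,y,z,yaw=None):
    R,p,o=tool();s=R.T@(np.array([x,y,z])-p)/.4
    a=np.degrees(np.arctan2(R[1,1],R[0,1]));r=0
    if yaw is not None:
        r=-((yaw-a+90)%180-90)/180
    print("at",p,"yaw",round(a,2),"shift",s,"roll",round(r,4),"tilt",np.degrees(np.arccos(-R[2,2])),"q1,6",o["q"][[0,5]],"open",o["opening"])
E
python3 - <<'E'
from h import *
go(.65,-.235,.2,90)
E
```

```text
at [0.2304 0.5264 0.2306] yaw 66.35 shift [-1.7245 -1.3227  0.0777] roll -0.1314 tilt 0.07668957903406845 q1,6 [ 0.9517 -0.2063] open 0.9991621288209894
```

Emit:
drive_tool --plan '[[[-0.86,-0.66,0.04,-0.131],[-0.86,-0.66,0.04,-0.131],[-0.86,-0.66,0.04,-0.131],[-0.86,-0.66,0.04,-0.131],[-0.86,-0.66,0.04,-0.131],[-0.86,-0.66,0.04,-0.131],[-0.86,-0.66,0.04,-0.131],[-0.86,-0.66,0.04,-0.131],[-0.86,-0.66,0.04,-0.131],[-0.86,-0.66,0.04,-0.131],[-0.86,-0.66,0.04,-0.131],[-0.86,-0.66,0.04,-0.131]]]' --jaw 0

```text
time_s: 1.15
eef_pos: [0.442, 0.1426, 0.2151]
eef_rot: [0.0, 0.003, 1.0, -0.001]
wrist_force: [-0.9, -0.1, 0.0]
opening: 1.002
grasp_force: 0.0
```

Run:
```python
from h import *
go(.65,-.235,.2,90)
```

```text
at [0.442  0.1426 0.2151] yaw 89.63 shift [-0.5262 -0.9407  0.0397] roll -0.0021 tilt 0.10178641876487618 q1,6 [ 0.0569 -1.507 ] open 1.002229077823001
```

Emit:
drive_tool --plan '[[[-0.526,-0.94,0.04,-0.002],[-0.526,-0.94,0.04,-0.002],[-0.526,-0.94,0.04,-0.002],[-0.526,-0.94,0.04,-0.002],[-0.526,-0.94,0.04,-0.002],[-0.526,-0.94,0.04,-0.002],[-0.526,-0.94,0.04,-0.002],[-0.526,-0.94,0.04,-0.002],[-0.526,-0.94,0.04,-0.002],[-0.526,-0.94,0.04,-0.002],[-0.526,-0.94,0.04,-0.002],[-0.526,-0.94,0.04,-0.002]]]' --jaw 0.5

```text
time_s: 2.15
eef_pos: [0.6504, -0.2328, 0.1979]
eef_rot: [-0.0, -0.001, 1.0, -0.0]
wrist_force: [0.9, 0.2, -0.4]
opening: 0.503
grasp_force: 0.0
```

Run:
```python
from h import *
go(.65,-.235,.01,90)
p,d,T=grab("wrist");cv2.imwrite("pics/w1.png",p[:,:,::-1]);X=cloud("wrist",d,T).reshape(-1,3)
P=X[(X[:,2]>.012)&(X[:,2]<.03)&(np.hypot(X[:,0]-.65,X[:,1]+.178)<.075)]
print(circ(P),circ(P,.0567),cv2.minEnclosingCircle(P[:,:2].astype(np.float32)),np.median(P[:,2]))
```

```text
at [ 0.6504 -0.2328  0.1979] yaw 90.09 shift [ 0.0006 -0.0053  0.4696] roll 0.0005 tilt 0.040928942838397944 q1,6 [-0.5149 -2.0871] open 0.5030785324337381
[   0.65     -0.1763    0.0562    0.0043 5570.    ] [   0.6501   -0.1763    0.0567    0.0044 5570.    ] ((0.6507161259651184, -0.175581157207489), 0.06396764516830444) 0.019641552571176585
```

View pics/w1.png

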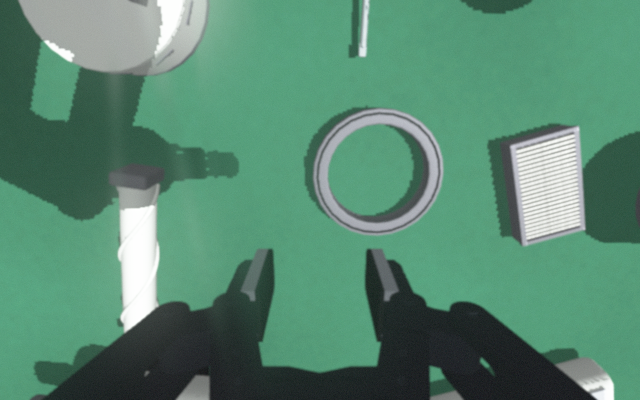

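Wrist picture: ring centred at about (378,171), clear of the lid, the wand and the panel filter. Its centre is (0.650, −0.176), so the TCP is already above the −y wall.

Emit:
drive_tool --plan '[[[0.001,0,0.1,0],[0.001,0,0.2,0],[0.001,0,0.3,0],[0.001,0,0.37,0],[0.001,0,0.42,0],[0.001,0,0.45,0],[0.001,0,0.465,0],[0.001,0,0.475,0],[0.001,0,0.48,0],[0.001,0,0.48,0]]]'

```text
time_s: 3.03
eef_pos: [0.6503, -0.2295, 0.0087]
eef_rot: [0.001, -0.003, 1.0, -0.0]
wrist_force: [-0.3, 0.3, 0.4]
opening: 0.502
grasp_force: 0.0
```

Run:
```python
from h import *
go(.65,-.2328,.004,90)
```

```text
at [ 0.6503 -0.2295  0.0087] yaw 90.3 shift [ 0.0008 -0.0081  0.0116] roll 0.0017 tilt 0.120107732542991 q1,6 [-0.511  -2.0871] open 0.5019195950334632
```

Emit:
drive_tool --plan '[[[0,-0.008,0.005,0.001],[0,-0.008,0.011,0.001],[0,-0.008,0.011,0.001],[0,-0.008,0.011,0.001]]]'

```text
time_s: 3.37
eef_pos: [0.6494, -0.2328, 0.0031]
eef_rot: [0.0, -0.001, 1.0, -0.0]
wrist_force: [-0.3, 0.3, 0.8]
opening: 0.498
grasp_force: 0.0
```

Emit:
drive_tool --plan '[[[0,0,0,0],[0,0,0,0],[0,0,0,0],[0,0,0,0],[0,0,0,0],[0,0,0,0],[0,0,0,0],[0,0,0,0]]]' --jaw 1

```text
time_s: 4.03
eef_pos: [0.6495, -0.2326, 0.0031]
eef_rot: [0.0, -0.001, 1.0, -0.0]
wrist_force: [-1.7, -0.0, 4.0]
opening: 0.147
grasp_force: 56.8
```

Emit:
drive_tool --plan '[[[0,0,-0.02,0],[0,0,-0.05,0],[0,0,-0.1,0],[0,0,-0.2,0],[0,0,-0.3,0],[0,0,-0.4,0],[0,0,-0.5,0],[0,0,-0.5,0],[0,0,-0.5,0]]]'

```text
time_s: 4.78
eef_pos: [0.6515, -0.2336, 0.2085]
eef_rot: [0.004, -0.001, 1.0, -0.002]
wrist_force: [0.4, 0.2, -1.7]
opening: 0.151
grasp_force: 56.9
```

Run:
```python
from h import *
go(.673,.116,.2,90)
p,d,T=grab("wrist");cv2.imwrite("pics/w2.png",p[:,:,::-1]);
```

```text
at [ 0.6515 -0.2336  0.2085] yaw 90.11 shift [-0.0552  0.8741  0.0178] roll 0.0006 tilt 0.5157320039288784 q1,6 [-0.5154 -2.0882] open 0.15131863974297474
```

View pics/w2.png

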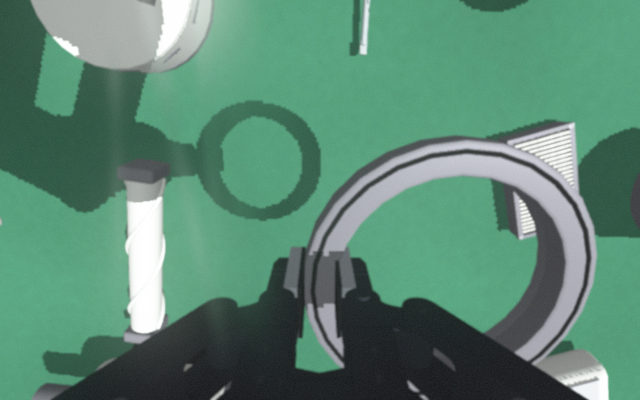

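The ring is held by its left wall, centred near (455,250), at about the expected pinch. Next I hover beyond the bin so the wrist camera sees the rim without obstruction.

Emit:
drive_tool --plan '[[[-0.345,0.874,-0.1,0],[-0.345,0.874,-0.1,0],[-0.345,0.874,-0.1,0],[-0.345,0.874,-0.1,0],[-0.345,0.874,-0.1,0],[-0.345,0.874,-0.1,0],[-0.345,0.874,-0.1,0],[-0.345,0.874,-0.1,0],[-0.345,0.874,-0.1,0],[-0.345,0.874,-0.1,0],[-0.345,0.874,-0.1,0],[-0.345,0.874,-0.1,0]]]'

```text
time_s: 5.83
eef_pos: [0.7857, 0.1174, 0.24]
eef_rot: [-0.002, -0.001, 1.0, -0.0]
wrist_force: [-1.8, -0.5, -1.6]
opening: 0.151
grasp_force: 57.0
```

Run:
```python
from h import *
p,d,T=grab("wrist");cv2.imwrite("pics/w3.png",p[:,:,::-1]);X=cloud("wrist",d,T).reshape(-1,3)
go(.673,.116,.16,90)
P=X[(X[:,2]>.124)&(X[:,2]<.136)&(np.hypot(X[:,0]-.673,X[:,1]-.173)<.075)]
print(circ(P),circ(P,.06),np.median(P[:,2]))
# ring in tool frame
for k in range(1):
    Q=(X-T[1])@T[0]; S=Q[(abs(Q[:,2])<.045)&(np.hypot(Q[:,0],Q[:,1]-.0567)<.075)&(Q[:,1]>.02)]
    t=np.percentile(S[:,2],2);print("z",np.percentile(S[:,2],[2,25,50,75,98]));top=S[S[:,2]<t+.006];print("ring",circ(top),cv2.minEnclosingCircle(S[:,:2].astype(np.float32)))
    A=np.c_[top[:,:2],np.ones(len(top))];print(np.linalg.lstsq(A,top[:,2],rcond=None)[0])
```

```text
at [0.7858 0.1162 0.2406] yaw 90.07 shift [ 0.2814 -0.      0.2025] roll 0.0004 tilt 0.20485866293056604 q1,6 [-0.0018 -1.5737] open 0.14884067847667135
[   0.6746    0.1741    0.0596    0.0016 2969.    ] [   0.6742    0.1741    0.06      0.0016 2969.    ] 0.1295453511878618
z [-0.0175 -0.0164 -0.0159 -0.0133  0.0022]
ring [   -0.0004     0.0565     0.0547     0.0048 14498.    ] ((-0.0027052685618400574, 0.05648748204112053), 0.06409105658531189)
[ 0.0188  0.0299 -0.019 ]
```

View pics/w3.png

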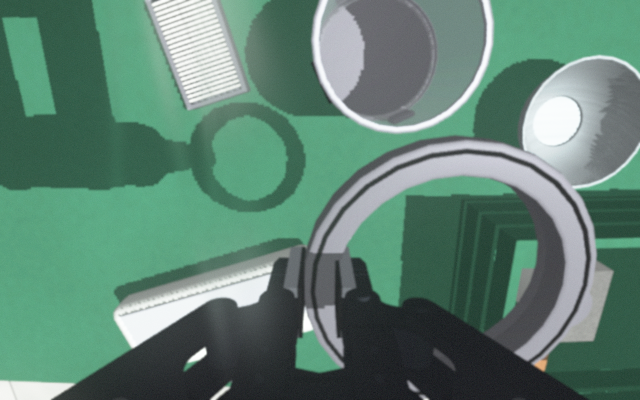

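Wrist picture: bin rim at (403,50), top edge slightly cut off, and ring in hand at (455,250). Bin centre is about (0.674, 0.174). I move over it and part way down.

Emit:
drive_tool --plan '[[[0.1,0.003,0,0],[0.18,0.003,0,0],[0.24,0.003,0,0],[0.281,0.003,0,0],[0.281,0.003,0.05,0],[0.281,0.003,0.1,0],[0.281,0.003,0.15,0],[0.281,0.003,0.2,0],[0.281,0.003,0.2,0],[0.281,0.003,0.2,0],[0.281,0.003,0.2,0]]]'

```text
time_s: 6.8
eef_pos: [0.6748, 0.1171, 0.1641]
eef_rot: [0.001, -0.0, 1.0, -0.0]
wrist_force: [0.4, 0.4, -0.1]
opening: 0.152
grasp_force: 58.2
```

Run:
```python
from h import *
go(.6735,.1176,.128,90)
```

```text
at [0.6748 0.1171 0.1641] yaw 90.02 shift [0.0034 0.0014 0.0901] roll 0.0001 tilt 0.06365603737019153 q1,6 [-0.0011 -1.5721] open 0.15241985906425062
```

Emit:
drive_tool --plan '[[[0.002,0.001,0.02,0],[0.002,0.001,0.04,0],[0.002,0.001,0.05,0],[0.002,0.001,0.06,0],[0.002,0.001,0.066,0],[0.002,0.001,0.07,0],[0.002,0.001,0.074,0],[0.002,0.001,0.076,0],[0.002,0.001,0.076,0]]]'

```text
time_s: 7.55
eef_pos: [0.6736, 0.1187, 0.1324]
eef_rot: [-0.0, -0.001, 1.0, 0.0]
wrist_force: [-0.5, 0.1, -0.5]
opening: 0.153
grasp_force: 58.2
```

Run:
```python
from h import *
go(.6735,.1176,.128,90)
```

```text
at [0.6736 0.1187 0.1324] yaw 90.11 shift [ 0.0001 -0.0028  0.0111] roll 0.0006 tilt 0.0028210518482312615 q1,6 [ 0.0014 -1.5714] open 0.1529342215983073
```

Emit:
drive_tool --plan '[[[0,-0.002,0.004,0],[0,-0.002,0.008,0],[0,-0.002,0.011,0],[0,-0.002,0.011,0]]]'

```text
time_s: 7.88
eef_pos: [0.6734, 0.1178, 0.1277]
eef_rot: [-0.0, -0.001, 1.0, -0.0]
wrist_force: [-1.0, 0.2, -0.1]
opening: 0.15
grasp_force: 58.2
```

Emit:
drive_tool --plan '[[[0,0,0.003,0],[0,0,0.005,0],[0,0,0.006,0],[0,0,0.006,0]]]'

```text
time_s: 8.22
eef_pos: [0.6737, 0.1178, 0.1272]
eef_rot: [0.0, -0.001, 1.0, -0.0]
wrist_force: [-4.7, -0.3, 8.3]
opening: 0.147
grasp_force: 58.9
```

Run:
```python
from h import *
for n in("side","top"):
    p,d,T=grab(n);X=cloud(n,d).reshape(-1,3);P=X[(X[:,2]>.13)&(X[:,2]<.155)&(np.hypot(X[:,0]-.674,X[:,1]-.174)<.07)&(X[:,1]>.15)]
    print(n,circ(P),np.median(P[:,2]),np.linalg.lstsq(np.c_[P[:,:2],np.ones(len(P))],P[:,2],rcond=None)[0])
go(.6735,.1178,.127)
```

```text
side [  0.6736   0.1696   0.0578   0.0049 226.    ] 0.14234540745261204 [-0.053   0.0592  0.1632]
top [ 0.672   0.1606  0.0596  0.0018 24.    ] 0.14212526710847284 [0.0242 0.4467 0.0324]
at [0.6737 0.1178 0.1272] yaw 90.12 shift [ 0.0004 -0.0001  0.0005] roll 0 tilt 0.030108009373202054 q1,6 [ 0.0002 -1.5726] open 0.14804866346841217
```

Contact at 8 N, so I release and retract.

Emit:
drive_tool --plan '[[[0,0,0,0],[0,0,0,0],[0,0,0,0],[0,0,0,0],[0,0,0,0]]]' --jaw 0.5

```text
time_s: 8.73
eef_pos: [0.6735, 0.1179, 0.1254]
eef_rot: [-0.0, -0.001, 1.0, 0.0]
wrist_force: [0.4, -0.5, 0.3]
opening: 0.501
grasp_force: 0.0
```

Emit:
drive_tool --plan '[[[0,0,-0.05,0],[0,0,-0.1,0],[0,0,-0.15,0],[0.1,0,-0.2,0],[0.2,0,-0.25,0],[0.2,0.1,-0.25,0],[0.2,0.14,-0.25,0],[0.2,0.14,-0.25,0],[0.2,0.14,-0.25,0]]]' --jaw 0

```text
time_s: 9.48
eef_pos: [0.5933, 0.1743, 0.2259]
eef_rot: [0.0, -0.002, 1.0, -0.0]
wrist_force: [0.4, -0.1, -0.3]
opening: 1.0
grasp_force: 0.0
```

Run:
```python
from h import *
W={}
for n in("side","top","wrist"):
    p,d,T=grab(n);cv2.imwrite(f"pics/r_{n}.png",p[:,:,::-1]);X=cloud(n,d,T).reshape(-1,3);P=X[(X[:,2]>.136)&(X[:,2]<.153)&(np.hypot(X[:,0]-.674,X[:,1]-.174)<.07)]
    print(n,circ(P),np.median(P[:,2]),np.linalg.lstsq(np.c_[P[:,:2],np.ones(len(P))],P[:,2],rcond=None)[0])
go(.448,-.03,.2,90)
```

```text
side [  0.6742   0.1717   0.0569   0.005  524.    ] 0.1432631841970104 [ 0.0025 -0.0015  0.1413]
top [  0.675    0.1709   0.056    0.0044 225.    ] 0.14384175626904727 [ 0.0062 -0.0134  0.1413]
wrist [   0.6734    0.1741    0.0561    0.0044 8441.    ] 0.14369570919581356 [-0.0031  0.0004  0.1451]
at [0.5937 0.1728 0.2252] yaw 90.06 shift [ 0.3647 -0.5066  0.0635] roll 0.0004 tilt 0.04820217986112874 q1,6 [ 0.0918 -1.48  ] open 0.9983772039754035
```

View pics/r_wrist.png

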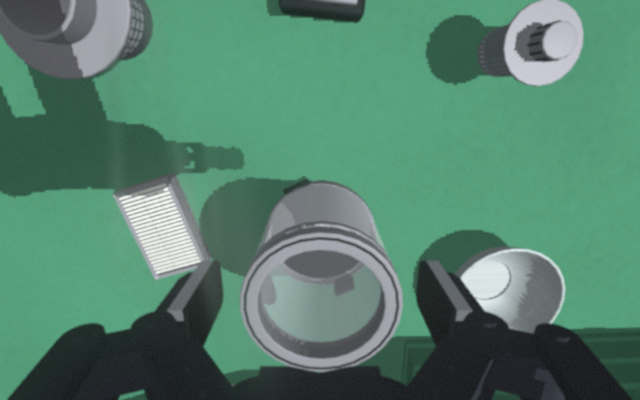

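Ring lies flat at 0.1437 m, centred at (322,300) on the bin; step 1 looks met. Next the basket.

Emit:
drive_tool --plan '[[[0.185,-0.507,0.01,0],[0.185,-0.507,0.01,0],[0.185,-0.507,0.01,0],[0.185,-0.507,0.01,0],[0.185,-0.507,0.01,0],[0.185,-0.507,0.01,0],[0.185,-0.507,0.01,0],[0.185,-0.507,0.01,0]]]' --jaw 0

```text
time_s: 10.3
eef_pos: [0.52, -0.03, 0.2217]
eef_rot: [0.0, 0.0, 1.0, 0.0]
wrist_force: [0.3, 0.3, 0.3]
opening: 1.0
grasp_force: 0.0
```

Run:
```python
from h import *
p,d,T=grab("wrist");cv2.imwrite("pics/b1.png",p[:,:,::-1]);X=cloud("wrist",d,T).reshape(-1,3)
P=X[(X[:,2]>.1)&(X[:,2]<.113)&(np.hypot(X[:,0]-.448,X[:,1]+.03)<.045)];c=circ(P)
print(c,np.median(P[:,2]));go(c[0],c[1],.13,90)
F=X[(X[:,2]>.079)&(X[:,2]<.088)&(np.hypot(X[:,0]-.448,X[:,1]+.03)<.07)&(np.hypot(X[:,0]-.448,X[:,1]+.03)>.033)]
print(circ(F),cv2.minEnclosingCircle(F[:,:2].astype(np.float32)),np.median(F[:,2]))
```

```text
[   0.4483   -0.0285    0.0284    0.0013 1558.    ] 0.10649396959675841
at [ 0.5202 -0.0291  0.2217] yaw 90.06 shift [0.1797 0.0016 0.2291] roll 0.0003 tilt 0.030815240190425808 q1,6 [-0.2843 -1.8562] open 0.996030227421824
[    0.4483    -0.0288     0.0464     0.0065 10301.    ] ((0.44861194491386414, -0.028855901211500168), 0.05725723132491112) 0.08274678034883831
```

Emit:
drive_tool --plan '[[[0.09,0.001,0,0],[0.179,0.001,0,0],[0.179,0.001,0,0],[0.179,0.001,0.06,0],[0.179,0.001,0.12,0],[0.179,0.001,0.18,0],[0.179,0.001,0.22,0],[0.179,0.001,0.23,0],[0.179,0.001,0.23,0],[0.179,0.001,0.23,0],[0.179,0.001,0.23,0]]]'

```text
time_s: 11.27
eef_pos: [0.4495, -0.0288, 0.131]
eef_rot: [0.001, -0.001, 1.0, -0.0]
wrist_force: [0.3, -0.4, 0.2]
opening: 0.998
grasp_force: 0.0
```

Run:
```python
from h import *
go(.4483,-.0287,.085,90)
```

```text
at [ 0.4495 -0.0288  0.131 ] yaw 90.16 shift [0.0032 0.0005 0.115 ] roll 0.0009 tilt 0.13363345418568748 q1,6 [-0.3288 -1.9024] open 0.9975923270104431
```

Emit:
drive_tool --plan '[[[0.003,0,0.04,0],[0.003,0,0.07,0],[0.003,0,0.09,0],[0.003,0,0.105,0],[0.003,0,0.115,0],[0.003,0,0.115,0],[0.003,0,0.115,0]]]'

```text
time_s: 11.85
eef_pos: [0.4473, -0.0291, 0.084]
eef_rot: [0.0, -0.001, 1.0, -0.0]
wrist_force: [-0.2, -1.0, -0.0]
opening: 1.002
grasp_force: 0.0
```

Emit:
drive_tool --plan '[[[0,0,0,0],[0,0,0,0],[0,0,0,0],[0,0,0,0],[0,0,0,0],[0,0,0,0]]]' --jaw 1

```text
time_s: 12.35
eef_pos: [0.4478, -0.0291, 0.085]
eef_rot: [0.001, -0.001, 1.0, -0.0]
wrist_force: [-2.3, 1.2, 9.3]
opening: 0.709
grasp_force: 63.5
```

Emit:
drive_tool --plan '[[[0,0,-0.01,0],[0,0,-0.03,0],[0,0,-0.08,0],[0,0,-0.16,0],[0,0,-0.25,0],[0,0,-0.34,0],[0,0,-0.43,0],[0,0,-0.48,0],[0,0,-0.5,0],[0,0,-0.5,0],[0,0,-0.5,0]]]'

```text
time_s: 13.27
eef_pos: [0.4465, -0.0288, 0.2827]
eef_rot: [-0.001, -0.001, 1.0, 0.0]
wrist_force: [-0.1, 0.1, -2.9]
opening: 0.704
grasp_force: 65.4
```

Run:
```python
from h import *
p,d,T=grab("wrist");cv2.imwrite("pics/b2.png",p[:,:,::-1]);X=cloud("wrist",d,T).reshape(-1,3)
Q=(X-T[1])@T[0];r=np.hypot(Q[:,0],Q[:,1])
F=Q[(abs(Q[:,2])<.012)&(r>.033)&(r<.065)&(Q[:,0]>.02)]
print(circ(F),circ(F,.05),cv2.minEnclosingCircle(F[:,:2].astype(np.float32)),np.median(F[:,2]),np.linalg.lstsq(np.c_[F[:,:2],np.ones(len(F))],F[:,2],rcond=None)[0])
go(.6737,.1741,.285,90)
```

```text
[   -0.0083    -0.         0.0538     0.0065 11130.    ] [    0.0832    -0.0002     0.05       0.0128 11130.    ] ((0.020236436277627945, -0.00038128532469272614), 0.052422065287828445) 0.002174584388637479 [ 0.0065 -0.005   0.002 ]
at [ 0.446  -0.0286  0.2818] yaw 90.1 shift [-0.5701  0.5058 -0.0091] roll 0.0006 tilt 0.1750325598307346 q1,6 [-0.3309 -1.9035] open 0.7045879096679929
```

View pics/b2.png

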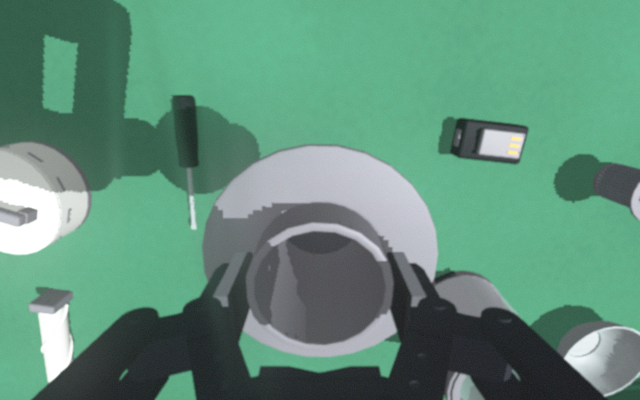

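Basket held level by its neck, flange centred near (320,250). Carrying it over the ring.

Emit:
drive_tool --plan '[[[-0.568,0.506,0,0],[-0.568,0.506,0,0],[-0.568,0.506,0,0],[-0.568,0.506,0,0],[-0.568,0.506,0,0],[-0.568,0.506,0,0],[-0.568,0.506,0,0],[-0.568,0.506,0,0],[-0.568,0.506,0,0],[-0.568,0.506,0,0],[-0.568,0.506,0,0]]]'

```text
time_s: 14.23
eef_pos: [0.6726, 0.1731, 0.2816]
eef_rot: [-0.002, -0.001, 1.0, -0.0]
wrist_force: [0.7, -0.5, -2.2]
opening: 0.706
grasp_force: 65.6
```

Run:
```python
from h import *
p,d,T=grab("wrist");X=cloud("wrist",d,T).reshape(-1,3)
Q=(X-T[1])@T[0];r=np.hypot(Q[:,0],Q[:,1])
for lo,hi in((.023,.034),):
    F=Q[(Q[:,2]<-.018)&(Q[:,2]>-.027)&(r>lo)&(r<hi)&(abs(Q[:,1])<.026)]
    print(circ(F),circ(F,.029),np.median(F[:,2]),np.percentile(F,[1,99],0))
go(.6737,.1741,.2,90)
```

```text
[   0.0002   -0.0001    0.0284    0.0012 3570.    ] [   0.0002   -0.0001    0.029     0.0013 3570.    ] -0.02132640113505098 [[-0.0304 -0.0257 -0.0229]
 [ 0.0298  0.0258 -0.0181]]
at [0.6728 0.1729 0.2825] yaw 90.06 shift [-0.0028  0.0031  0.2063] roll 0.0003 tilt 0.13611950318961671 q1,6 [ 0.0813 -1.4905] open 0.7026672646999182
```

Emit:
drive_tool --plan '[[[-0.002,0.003,0.04,0],[-0.002,0.003,0.08,0],[-0.002,0.003,0.12,0],[-0.002,0.003,0.16,0],[-0.002,0.003,0.2,0],[-0.002,0.003,0.23,0],[-0.002,0.003,0.25,0],[-0.002,0.003,0.26,0],[-0.002,0.003,0.26,0],[-0.002,0.003,0.26,0]]]'

```text
time_s: 15.12
eef_pos: [0.675, 0.1749, 0.1805]
eef_rot: [0.0, -0.001, 1.0, 0.0]
wrist_force: [0.5, -0.4, -1.3]
opening: 0.705
grasp_force: 65.6
```

Run:
```python
from h import *
go(.6737,.1741,.151,90)
```

```text
at [0.675  0.1749 0.1805] yaw 90.09 shift [ 0.0032 -0.002   0.0737] roll 0.0005 tilt 0.0565877120393478 q1,6 [ 0.0838 -1.4886] open 0.7046136742236608
```

Emit:
drive_tool --plan '[[[0.003,-0.002,0.015,0],[0.003,-0.002,0.03,0],[0.003,-0.002,0.04,0],[0.003,-0.002,0.05,0],[0.003,-0.002,0.058,0],[0.003,-0.002,0.064,0],[0.003,-0.002,0.068,0],[0.003,-0.002,0.07,0],[0.003,-0.002,0.07,0]]]'

```text
time_s: 15.87
eef_pos: [0.6734, 0.1743, 0.1515]
eef_rot: [-0.0, -0.001, 1.0, 0.0]
wrist_force: [-0.2, -1.1, -1.0]
opening: 0.703
grasp_force: 65.6
```

Emit:
drive_tool --plan '[[[0,0,0.002,0],[0,0,0.004,0],[0,0,0.006,0],[0,0,0.006,0]]]'

```text
time_s: 16.2
eef_pos: [0.6739, 0.1743, 0.1511]
eef_rot: [0.001, -0.001, 1.0, -0.0]
wrist_force: [-2.9, 0.8, 5.7]
opening: 0.706
grasp_force: 66.3
```

Emit:
drive_tool --plan '[[[0,0,0,0],[0,0,0,0],[0,0,0,0],[0,0,0,0],[0,0,0,0]]]' --jaw 0

```text
time_s: 16.62
eef_pos: [0.6734, 0.1742, 0.1491]
eef_rot: [-0.0, -0.001, 1.0, 0.0]
wrist_force: [-0.1, -0.4, -0.3]
opening: 1.003
grasp_force: 0.0
```

Emit:
drive_tool --plan '[[[0,0,-0.03,0],[0,0,-0.08,0],[0,0,-0.15,0],[0,0,-0.22,0],[0.1,0,-0.27,0],[0.2,0,-0.27,0],[0.2,0,-0.27,0],[0.2,0,-0.27,0]]]'

```text
time_s: 17.28
eef_pos: [0.5914, 0.1745, 0.2582]
eef_rot: [-0.0, -0.001, 1.0, 0.0]
wrist_force: [0.3, -0.2, 1.3]
opening: 0.998
grasp_force: 0.0
```

Run:
```python
from h import *
p,d,T=grab("wrist");cv2.imwrite("pics/b3.png",p[:,:,::-1]);X=cloud("wrist",d,T).reshape(-1,3)
r=np.hypot(X[:,0]-.6737,X[:,1]-.1741)
F=X[(r<.036)&(X[:,2]>.166)&(X[:,2]<.18)];print(circ(F),np.median(F[:,2]))
F=X[(r>.034)&(r<.054)&(X[:,2]>.13)&(X[:,2]<.165)];print("flange z",np.percentile(F[:,2],[5,50,95]),np.linalg.lstsq(np.c_[F[:,:2],np.ones(len(F))],F[:,2],rcond=None)[0])
go(.55,.351,.22,90)
```

```text
[   0.6733    0.1745    0.0287    0.0012 1567.    ] 0.17206109941802303
flange z [0.1478 0.1488 0.1498] [0.0009 0.0005 0.1481]
at [0.5933 0.1743 0.2586] yaw 90.13 shift [0.1075 0.442  0.0963] roll 0.0007 tilt 0.10972495829195394 q1,6 [ 0.0941 -1.479 ] open 1.0030776566603963
```

View pics/b3.png

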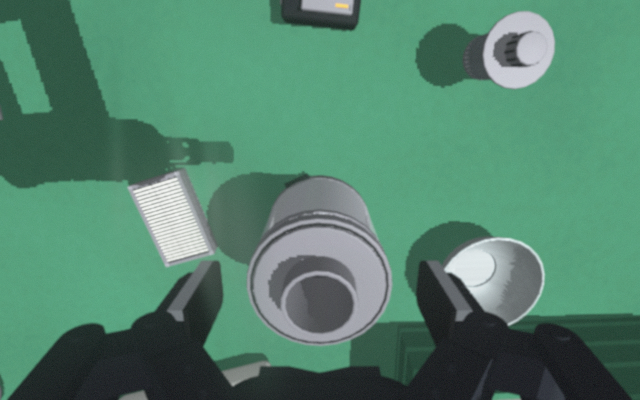

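The basket is hanging level in the ring: neck at (320,300), flange at 0.1488 (expected 0.149), centre (0.6733, 0.1745). Next the filter.

Emit:
drive_tool --plan '[[[0.108,0.442,0.09,0],[0.108,0.442,0.09,0],[0.108,0.442,0.09,0],[0.108,0.442,0.09,0],[0.108,0.442,0.09,0],[0.108,0.442,0.09,0],[0.108,0.442,0.09,0],[0.108,0.442,0.09,0]]]'

```text
time_s: 18.0
eef_pos: [0.5513, 0.3504, 0.2215]
eef_rot: [0.0, -0.001, 1.0, -0.0]
wrist_force: [0.1, -0.8, 0.5]
opening: 1.0
grasp_force: 0.0
```

Run:
```python
from h import *
p,d,T=grab("wrist");X=cloud("wrist",d,T).reshape(-1,3)
r=np.hypot(X[:,0]-.476,X[:,1]-.351)
F=X[(r<.02)&(X[:,2]>.088)&(X[:,2]<.1)];print(circ(F),cv2.minEnclosingCircle(F[:,:2].astype(np.float32)),np.median(F[:,2]))
G=X[(r<.042)&(X[:,2]>.069)&(X[:,2]<.08)];print(cv2.minEnclosingCircle(G[:,:2].astype(np.float32)),np.median(G[:,2]))
c=cv2.minEnclosingCircle(F[:,:2].astype(np.float32))[0]
go(c[0],c[1],.13,90)
```

```text
[   0.4771    0.3548    0.0096    0.0033 1030.    ] ((0.4769832491874695, 0.35472869873046875), 0.01423974335193634) 0.09361612780158507
((0.4770119786262512, 0.35486215353012085), 0.03296365588903427) 0.07377246040737404
at [0.5513 0.3499 0.2217] yaw 90.03 shift [0.1861 0.0121 0.229 ] roll 0.0002 tilt 0.05748144570069787 q1,6 [ 0.3844 -1.1869] open 1.0013905092356348
```

Emit:
drive_tool --plan '[[[0.09,0.006,0,0],[0.185,0.012,0,0],[0.185,0.012,0,0],[0.185,0.012,0.06,0],[0.185,0.012,0.12,0],[0.185,0.012,0.18,0],[0.185,0.012,0.23,0],[0.185,0.012,0.27,0],[0.185,0.012,0.3,0],[0.185,0.012,0.3,0],[0.185,0.012,0.3,0]]]' --jaw 0.3

```text
time_s: 18.97
eef_pos: [0.4765, 0.3548, 0.1014]
eef_rot: [-0.0, -0.0, 1.0, -0.0]
wrist_force: [0.2, -0.4, -0.2]
opening: 0.695
grasp_force: 0.0
```

Run:
```python
from h import *
go(.477,.3548,.078,90)
```

```text
at [0.4765 0.3548 0.1014] yaw 90.04 shift [-0.0012  0.      0.0585] roll 0.0002 tilt 0.022165007261355466 q1,6 [ 0.4404 -1.131 ] open 0.6954557568182721
```

Emit:
drive_tool --plan '[[[-0.001,0,0.02,0],[-0.001,0,0.04,0],[-0.001,0,0.05,0],[-0.001,0,0.057,0],[-0.001,0,0.057,0],[-0.001,0,0.057,0]]]'

```text
time_s: 19.47
eef_pos: [0.4762, 0.3555, 0.0784]
eef_rot: [-0.0, -0.001, 1.0, -0.0]
wrist_force: [0.4, -0.6, 0.4]
opening: 0.698
grasp_force: 0.0
```

Emit:
drive_tool --plan '[[[0,0,0,0],[0,0,0,0],[0,0,0,0],[0,0,0,0],[0,0,0,0],[0,0,0,0],[0,0,0,0],[0,0,0,0]]]' --jaw 1

```text
time_s: 20.13
eef_pos: [0.4768, 0.3556, 0.0791]
eef_rot: [0.001, -0.001, 1.0, 0.0]
wrist_force: [0.3, -0.8, 5.0]
opening: 0.298
grasp_force: 59.0
```

Emit:
drive_tool --plan '[[[0,0,-0.01,0],[0,0,-0.03,0],[0,0,-0.08,0],[0,0,-0.16,0],[0,0,-0.25,0],[0,0,-0.34,0],[0,0,-0.43,0],[0,0,-0.48,0],[0,0,-0.5,0],[0,0,-0.5,0],[0,0,-0.5,0]]]'

```text
time_s: 21.05
eef_pos: [0.4757, 0.3553, 0.2773]
eef_rot: [-0.001, -0.001, 1.0, -0.0]
wrist_force: [-1.0, 0.7, -1.8]
opening: 0.3
grasp_force: 59.0
```

Run:
```python
from h import *
p,d,T=grab("wrist");cv2.imwrite("pics/f2.png",p[:,:,::-1]);X=cloud("wrist",d,T).reshape(-1,3)
Q=(X-T[1])@T[0];r=np.hypot(Q[:,0],Q[:,1])
F=Q[(abs(Q[:,2]-.004)<.008)&(r>.018)&(r<.04)&(Q[:,0]>.012)]
print(circ(F,.033),cv2.minEnclosingCircle(F[:,:2].astype(np.float32)),np.median(F[:,2]),F[:,0].max(),np.percentile(F[:,1],[1,99]),np.linalg.lstsq(np.c_[F[:,:2],np.ones(len(F))],F[:,2],rcond=None)[0])
go(.6733,.1745,.285,90)
```

```text
[  -0.0071   -0.0002    0.033     0.0041 3493.    ] ((0.013053011149168015, -0.00016754958778619766), 0.02961703948676586) 0.005257149386153623 0.03248186257921315 [-0.0277  0.0272] [0.0226 0.0096 0.0048]
at [0.4753 0.355  0.2762] yaw 90.11 shift [-0.4941 -0.4522 -0.023 ] roll 0.0006 tilt 0.20575629669582107 q1,6 [ 0.4416 -1.131 ] open 0.2992709360442288
```

View pics/f2.png

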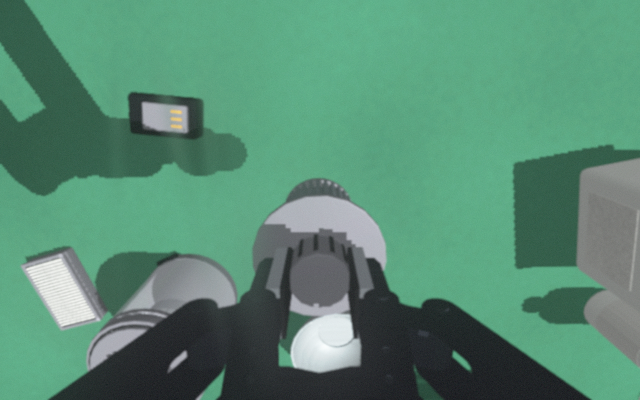

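Filter held upright by the knob, flange at (320,250). Carrying it to the basket.

Emit:
drive_tool --plan '[[[-0.494,-0.452,-0.023,0],[-0.494,-0.452,-0.023,0],[-0.494,-0.452,-0.023,0],[-0.494,-0.452,-0.023,0],[-0.494,-0.452,-0.023,0],[-0.494,-0.452,-0.023,0],[-0.494,-0.452,-0.023,0],[-0.494,-0.452,-0.023,0],[-0.494,-0.452,-0.023,0],[-0.494,-0.452,-0.023,0]]]'

```text
time_s: 21.93
eef_pos: [0.6729, 0.1757, 0.2853]
eef_rot: [-0.002, -0.001, 1.0, 0.0]
wrist_force: [-0.6, 0.2, -0.8]
opening: 0.302
grasp_force: 59.1
```

Run:
```python
from h import *
go(.6733,.1743,.25,90)
```

```text
at [0.6729 0.1757 0.2853] yaw 90.13 shift [-0.0013 -0.0034  0.0883] roll 0.0007 tilt 0.233499418296296 q1,6 [ 0.0849 -1.4882] open 0.3016308270265899
```

Emit:
drive_tool --plan '[[[-0.001,-0.003,0.01,0],[-0.001,-0.003,0.03,0],[-0.001,-0.003,0.05,0],[-0.001,-0.003,0.065,0],[-0.001,-0.003,0.065,0],[-0.001,-0.003,0.065,0]]]'

```text
time_s: 22.43
eef_pos: [0.674, 0.1741, 0.2607]
eef_rot: [-0.001, -0.001, 1.0, -0.0]
wrist_force: [0.1, 0.1, -1.0]
opening: 0.301
grasp_force: 59.1
```

Run:
```python
from h import *
go(.6733,.1743,.185,90)
```

```text
at [0.674  0.1741 0.2607] yaw 90.13 shift [0.0015 0.0004 0.1893] roll 0.0007 tilt 0.09475227303197832 q1,6 [ 0.0828 -1.4903] open 0.30073744308193096
```

Emit:
drive_tool --plan '[[[0.001,0,0.02,0],[0.001,0,0.04,0],[0.001,0,0.06,0],[0.001,0,0.08,0],[0.001,0,0.1,0],[0.001,0,0.12,0],[0.001,0,0.14,0],[0.001,0,0.155,0],[0.001,0,0.17,0],[0.001,0,0.178,0],[0.001,0,0.182,0],[0.001,0,0.182,0]]]'

```text
time_s: 23.43
eef_pos: [0.6741, 0.1739, 0.1885]
eef_rot: [-0.0, -0.001, 1.0, 0.0]
wrist_force: [0.2, 0.4, -0.2]
opening: 0.301
grasp_force: 59.1
```

Run:
```python
from h import *
go(.6733,.1743,.182,90)
```

```text
at [0.6741 0.1739 0.1885] yaw 90.11 shift [0.0021 0.001  0.0163] roll 0.0006 tilt 0.02377350670505998 q1,6 [ 0.0824 -1.4903] open 0.3005958752542202
```

Emit:
drive_tool --plan '[[[0,0,0.004,0],[0,0,0.008,0],[0,0,0.012,0],[0,0,0.015,0],[0,0,0.015,0]]]'

```text
time_s: 23.85
eef_pos: [0.6741, 0.1739, 0.1826]
eef_rot: [-0.0, -0.001, 1.0, -0.0]
wrist_force: [0.9, 0.2, -0.6]
opening: 0.3
grasp_force: 59.1
```

Emit:
drive_tool --plan '[[[0,0,0.002,0],[0,0,0.004,0],[0,0,0.006,0],[0,0,0.006,0]]]'

```text
time_s: 24.18
eef_pos: [0.6746, 0.1739, 0.1821]
eef_rot: [0.001, -0.001, 1.0, 0.0]
wrist_force: [-3.1, -0.9, 6.4]
opening: 0.299
grasp_force: 59.5
```

Contact at the home height, so I release and retract.

Emit:
drive_tool --plan '[[[0,0,0,0],[0,0,0,0],[0,0,0,0],[0,0,0,0],[0,0,0,0]]]' --jaw 0.3

```text
time_s: 24.6
eef_pos: [0.6742, 0.1739, 0.1802]
eef_rot: [-0.0, -0.001, 1.0, -0.0]
wrist_force: [0.2, 0.3, 0.2]
opening: 0.702
grasp_force: 0.0
```

Emit:
drive_tool --plan '[[[0,0,-0.03,0],[0,0,-0.08,0],[0,0,-0.15,0],[0,0,-0.22,0],[0.1,0,-0.24,0],[0.2,0,-0.24,0],[0.2,0,-0.24,0],[0.2,0,-0.24,0]]]'

```text
time_s: 25.27
eef_pos: [0.5923, 0.174, 0.2772]
eef_rot: [-0.0, -0.001, 1.0, -0.0]
wrist_force: [0.1, 0.2, 0.3]
opening: 0.702
grasp_force: 0.0
```

Run:
```python
from h import *
p,d,T=grab("wrist");cv2.imwrite("pics/f3.png",p[:,:,::-1]);X=cloud("wrist",d,T).reshape(-1,3)
r=np.hypot(X[:,0]-.6737,X[:,1]-.1741)
F=X[(r<.02)&(X[:,2]>.19)&(X[:,2]<.205)];print("knob",cv2.minEnclosingCircle(F[:,:2].astype(np.float32)),np.median(F[:,2]))
F=X[(r<.04)&(X[:,2]>.172)&(X[:,2]<.183)];print("flange",cv2.minEnclosingCircle(F[:,:2].astype(np.float32)),np.median(F[:,2]),np.linalg.lstsq(np.c_[F[:,:2],np.ones(len(F))],F[:,2],rcond=None)[0])
F=X[(r<.07)&(r>.058)&(X[:,2]>.135)&(X[:,2]<.15)];print("ring",circ(F),np.median(F[:,2]))
# lid handle from top & side depth
for n in("top","side"):
    X=cloud(n,np.load(n+"0.npz")["d"]).reshape(-1,3)
    H=X[(np.hypot(X[:,0]-.493,X[:,1]+.4)<.06)&(X[:,2]>.078)]
    m=cv2.minAreaRect(H[:,:2].astype(np.float32));u=np.linalg.svd(H[:,:2]-H[:,:2].mean(0))[2][0]
    print(n,m,H.mean(0),np.degrees(np.arctan2(u[1],u[0])))
go(.56,-.39,.25,None)
```

```text
knob ((0.6748087406158447, 0.1735435128211975), 0.01467897742986679) 0.1966709015468928
flange ((0.6755391359329224, 0.17387302219867706), 0.033825308084487915) 0.17686889732726963 [0.0047 0.0012 0.1736]
ring [   0.6749    0.1743    0.0613    0.0015 1890.    ] 0.14364844145851746
top ((0.4933781921863556, -0.39959144592285156), (0.07839661836624146, 0.016418516635894775), 71.3145523071289) [ 0.4929 -0.399   0.0901] 71.13745394159673
side ((0.4912431836128235, -0.3983764350414276), (0.0802839919924736, 0.014816907234489918), 71.70187377929688) [ 0.49   -0.4002  0.0869] -107.66960842791443
at [0.5942 0.1739 0.2778] yaw 90.13 shift [ 0.0888 -1.4095  0.0692] roll 0 tilt 0.10868272746745247 q1,6 [ 0.0933 -1.4798] open 0.7004863180088048
```

View pics/f3.png

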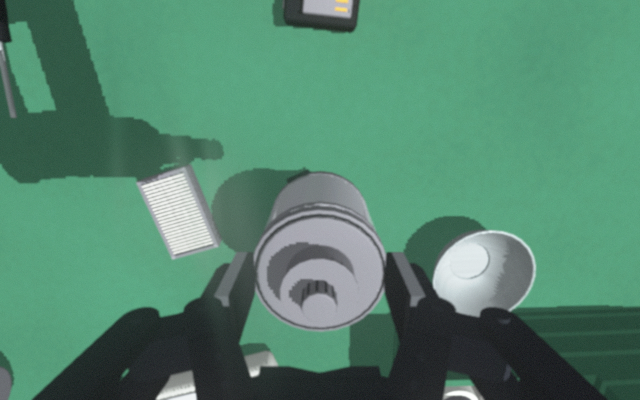

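Filter is fully home: knob top at (320,303), 0.1967 (expected 0.197). Its centre is about (0.675, 0.174) and the ring's (0.674, 0.174). The lid handle's axis is at 71.4°, so I use yaw −18.6°.

Emit:
drive_tool --plan '[[[0.15,-0.95,0.05,0.4],[0.15,-0.95,0.05,0.4],[0.15,-0.95,0.05,0.4],[0.15,-0.95,0.05,0.4],[0.15,-0.95,0.05,0.4],[0.15,-0.95,0.05,0.4],[0.15,-0.95,0.05,0.4],[0.15,-0.95,0.05,0.4],[0.15,-0.95,0.05,0.4],[0.15,-0.95,0.05,0.4],[0.15,-0.95,0.05,0.4],[0.15,-0.95,0.05,0.4]]]' --jaw 0

```text
time_s: 26.32
eef_pos: [0.5358, -0.2079, 0.2569]
eef_rot: [0.0, 0.587, 0.81, 0.0]
wrist_force: [-0.3, 0.0, -0.1]
opening: 1.0
grasp_force: 0.0
```

Run:
```python
from h import *
go(.474,-.456,.25,-18.6)
```

```text
at [ 0.5358 -0.2079  0.2569] yaw 18.1 shift [-0.5414 -0.3396  0.0172] roll 0.2039 tilt 0.05363132653254875 q1,6 [-0.5769 -0.8929] open 0.9996074405782555
```

Emit:
drive_tool --plan '[[[-0.541,-0.34,0.017,0.204],[-0.541,-0.34,0.017,0.204],[-0.541,-0.34,0.017,0.204],[-0.541,-0.34,0.017,0.204],[-0.541,-0.34,0.017,0.204],[-0.541,-0.34,0.017,0.204],[-0.541,-0.34,0.017,0.204],[-0.541,-0.34,0.017,0.204],[-0.541,-0.34,0.017,0.204]]]'

```text
time_s: 27.07
eef_pos: [0.474, -0.4533, 0.2496]
eef_rot: [-0.0, 0.811, 0.585, 0.0]
wrist_force: [0.3, -0.1, 0.5]
opening: 0.999
grasp_force: 0.0
```

Run:
```python
from h import *
p,d,T=grab("wrist");cv2.imwrite("pics/l1.png",p[:,:,::-1]);X=cloud("wrist",d,T).reshape(-1,3)
r=np.hypot(X[:,0]-.493,X[:,1]+.399)
H=X[(r<.06)&(X[:,2]>.08)&(X[:,2]<.1)];m=cv2.minAreaRect(H[:,:2].astype(np.float32));u=np.linalg.svd(H[:,:2]-H[:,:2].mean(0),full_matrices=False)[2][0]
print(m,np.degrees(np.arctan2(u[1],u[0])),np.median(H[:,2]))
G=X[(r<.08)&(X[:,2]>.056)&(X[:,2]<.066)];c=cv2.minEnclosingCircle(G[:,:2].astype(np.float32));print("lid",c)
c=m[0];go(c[0],c[1],.12,-18.6)
```

```text
((0.49259063601493835, -0.3978583514690399), (0.07813988626003265, 0.013897047378122807), 71.88229370117188) -108.09168190620225 0.08843078606202998
lid ((0.4927646219730377, -0.3978756070137024), 0.06527373939752579)
at [ 0.4742 -0.4526  0.2498] yaw -18.41 shift [0.1442 0.0002 0.3246] roll 0.001 tilt 0.045756366476432865 q1,6 [-0.9431 -0.6219] open 0.9988267057118901
```

View pics/l1.png

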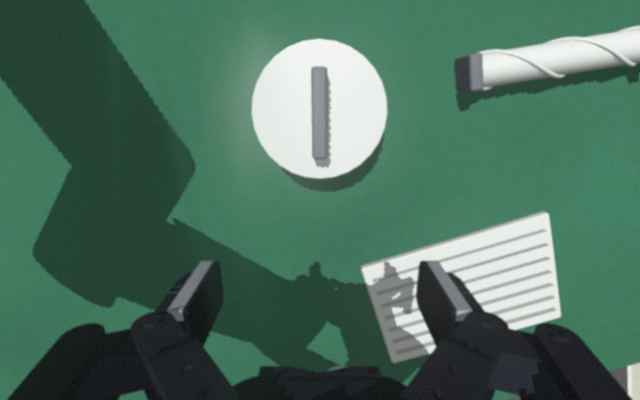

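Lid at (320,108), handle upright in the picture and so aligned with the grip. Centre is (0.4927, −0.3979).

Emit:
drive_tool --plan '[[[0.07,0,0,0],[0.144,0,0.04,0],[0.144,0,0.1,0],[0.144,0,0.16,0],[0.144,0,0.22,0],[0.144,0,0.28,0],[0.144,0,0.32,0],[0.144,0,0.34,0],[0.144,0,0.36,0],[0.144,0,0.36,0],[0.144,0,0.36,0]]]' --jaw 0.5

```text
time_s: 28.03
eef_pos: [0.4921, -0.3994, 0.1065]
eef_rot: [0.0, 0.812, 0.584, 0.0]
wrist_force: [0.1, -0.7, 0.1]
opening: 0.499
grasp_force: 0.0
```

Run:
```python
from h import *
go(.4927,-.3979,.071,-18.3)
```

```text
at [ 0.4921 -0.3994  0.1065] yaw -18.53 shift [0.0041 0.0002 0.0888] roll -0.0013 tilt 0.055885216418264924 q1,6 [-0.8688 -0.5454] open 0.4985432562173697
```

Emit:
drive_tool --plan '[[[0.004,0,0.03,-0.001],[0.004,0,0.05,-0.001],[0.004,0,0.07,-0.001],[0.004,0,0.08,-0.001],[0.004,0,0.086,-0.001],[0.004,0,0.086,-0.001],[0.004,0,0.086,-0.001]]]'

```text
time_s: 28.62
eef_pos: [0.4918, -0.3983, 0.0712]
eef_rot: [-0.0, 0.811, 0.585, -0.0]
wrist_force: [-0.7, -0.0, 0.3]
opening: 0.496
grasp_force: 0.0
```

Emit:
drive_tool --plan '[[[0,0,0,0],[0,0,0,0],[0,0,0,0],[0,0,0,0],[0,0,0,0],[0,0,0,0],[0,0,0,0],[0,0,0,0]]]' --jaw 1

```text
time_s: 29.28
eef_pos: [0.4922, -0.3987, 0.072]
eef_rot: [0.001, 0.811, 0.585, 0.0]
wrist_force: [-1.2, 0.0, 5.1]
opening: 0.143
grasp_force: 60.0
```

Emit:
drive_tool --plan '[[[0,0,-0.01,0],[0,0,-0.03,0],[0,0,-0.08,0],[0,0,-0.16,0],[0,0,-0.25,0],[0,0,-0.34,0],[0,0,-0.43,0],[0,0,-0.52,0],[0,0,-0.56,0],[0,0,-0.56,0],[0,0,-0.56,0]]]'

```text
time_s: 30.2
eef_pos: [0.4919, -0.3982, 0.2956]
eef_rot: [0.001, 0.811, 0.585, 0.0]
wrist_force: [0.4, 0.0, -2.5]
opening: 0.147
grasp_force: 59.2
```

Run:
```python
from h import *
p,d,T=grab("wrist");cv2.imwrite("pics/l2.png",p[:,:,::-1]);X=cloud("wrist",d,T).reshape(-1,3)
Q=(X-T[1])@T[0];r=np.hypot(Q[:,0],Q[:,1])
F=Q[(abs(Q[:,2]-.011)<.008)&(r<.075)&(Q[:,0]>.01)]
b=np.linalg.lstsq(np.c_[F[:,:2],np.ones(len(F))],F[:,2],rcond=None)[0]
h=cv2.convexHull(F[F[:,0]>.02][:,:2].astype(np.float32))[:,0];h=h[h[:,0]>.022]
print(np.median(F[:,2]),b,circ(h),circ(h,.065),F[:,0].max(),np.percentile(F[:,1],[.2,99.8]))
go(.674,.174,.31)
```

```text
0.011248458770273695 [0.0044 0.001  0.0111] [ 0.0013  0.0001  0.0645  0.0002 38.    ] [ 0.0007  0.0001  0.065   0.0002 38.    ] 0.06575595457352744 [-0.0614  0.0617]
at [ 0.4913 -0.3975  0.2936] yaw -18.43 shift [ 1.5    -0.0184 -0.0391] roll 0 tilt 0.14454202463572344 q1,6 [-0.8678 -0.5461] open 0.14658589747001718
```

View pics/l2.png

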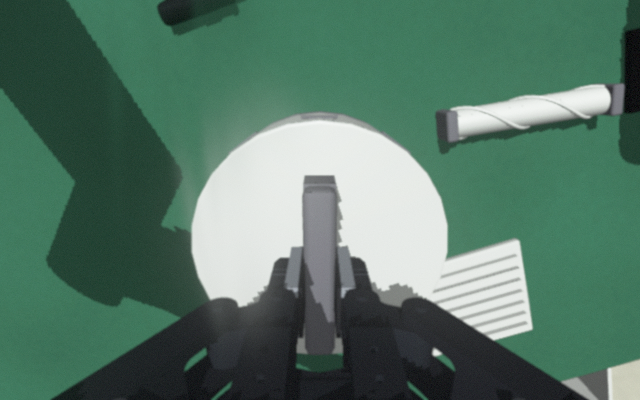

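Lid held level, centred near (320,235), offset under 1 mm. Carrying it over the bin.

Emit:
drive_tool --plan '[[[0.95,-0.012,-0.035,0],[0.95,-0.012,-0.035,0],[0.95,-0.012,-0.035,0],[0.95,-0.012,-0.035,0],[0.95,-0.012,-0.035,0],[0.95,-0.012,-0.035,0],[0.95,-0.012,-0.035,0],[0.95,-0.012,-0.035,0],[0.95,-0.012,-0.035,0],[0.95,-0.012,-0.035,0],[0.95,-0.012,-0.035,0]]]'

```text
time_s: 31.17
eef_pos: [0.6066, -0.0329, 0.306]
eef_rot: [-0.002, 0.81, 0.587, -0.002]
wrist_force: [-0.2, -0.4, -3.1]
opening: 0.143
grasp_force: 59.1
```

Run:
```python
from h import *
go(.674,.174,.305)
```

```text
at [ 0.6066 -0.0329  0.306 ] yaw -18.16 shift [ 0.544  -0.0011  0.0026] roll 0 tilt 0.30597011593266094 q1,6 [-0.2496  0.0674] open 0.14335537039595475
```

Emit:
drive_tool --plan '[[[0.1,-0.001,0,0],[0.2,-0.001,0,0],[0.3,-0.001,0,0],[0.4,-0.001,0,0],[0.48,-0.001,0,0],[0.52,-0.001,0,0],[0.537,-0.001,0,0],[0.537,-0.001,0,0],[0.537,-0.001,0,0]]]'

```text
time_s: 31.92
eef_pos: [0.6746, 0.1658, 0.3077]
eef_rot: [-0.0, 0.812, 0.584, -0.001]
wrist_force: [0.7, -0.0, -2.5]
opening: 0.149
grasp_force: 59.1
```

Run:
```python
from h import *
go(.674,.174,.225)
```

```text
at [0.6746 0.1658 0.3077] yaw -18.5 shift [ 0.0192 -0.0075  0.2068] roll 0 tilt 0.15908191049007572 q1,6 [0.0711 0.394 ] open 0.14876463702117104
```

Emit:
drive_tool --plan '[[[0.017,-0.006,0,0],[0.017,-0.006,0.02,0],[0.017,-0.006,0.04,0],[0.017,-0.006,0.04,0],[0.017,-0.006,0.04,0],[0.017,-0.006,0.04,0]]]'

```text
time_s: 32.42
eef_pos: [0.6747, 0.1745, 0.2931]
eef_rot: [-0.0, 0.811, 0.585, -0.0]
wrist_force: [0.4, -0.9, -1.4]
opening: 0.145
grasp_force: 59.1
```

Run:
```python
from h import *
go(.674,.174,.22)
```

```text
at [0.6747 0.1745 0.2931] yaw -18.45 shift [-0.0018 -0.0013  0.1827] roll 0 tilt 0.02619447947844619 q1,6 [0.0833 0.4054] open 0.14505167751272446
```

Emit:
drive_tool --plan '[[[-0.002,-0.001,0.02,0],[-0.002,-0.001,0.04,0],[-0.002,-0.001,0.06,0],[-0.002,-0.001,0.08,0],[-0.002,-0.001,0.1,0],[-0.002,-0.001,0.12,0],[-0.002,-0.001,0.14,0],[-0.002,-0.001,0.155,0],[-0.002,-0.001,0.165,0],[-0.002,-0.001,0.172,0],[-0.002,-0.001,0.177,0],[-0.002,-0.001,0.177,0]]]'

```text
time_s: 33.42
eef_pos: [0.6742, 0.1742, 0.2222]
eef_rot: [-0.0, 0.811, 0.585, -0.0]
wrist_force: [0.5, -0.0, -1.9]
opening: 0.146
grasp_force: 59.2
```

Emit:
drive_tool --plan '[[[0,0,0.004,0],[0,0,0.008,0],[0,0,0.01,0],[0,0,0.01,0]]]'

```text
time_s: 33.75
eef_pos: [0.6742, 0.1743, 0.2184]
eef_rot: [-0.0, 0.811, 0.585, -0.0]
wrist_force: [0.0, 1.3, -1.1]
opening: 0.148
grasp_force: 59.2
```

Emit:
drive_tool --plan '[[[0,0,0.002,0],[0,0,0.004,0],[0,0,0.006,0],[0,0,0.007,0],[0,0,0.007,0]]]'

```text
time_s: 34.17
eef_pos: [0.6743, 0.1743, 0.216]
eef_rot: [0.0, 0.811, 0.585, 0.0]
wrist_force: [-0.4, 0.1, -0.7]
opening: 0.147
grasp_force: 59.3
```

Emit:
drive_tool --plan '[[[0,0,0.002,0],[0,0,0.004,0],[0,0,0.005,0],[0,0,0.005,0]]]'

```text
time_s: 34.5
eef_pos: [0.6746, 0.1743, 0.216]
eef_rot: [0.001, 0.811, 0.585, 0.001]
wrist_force: [-4.4, 0.2, 8.5]
opening: 0.148
grasp_force: 60.4
```

Contact at the expected height, so I release and back off.

Emit:
drive_tool --plan '[[[0,0,0,0],[0,0,0,0],[0,0,0,0],[0,0,0,0],[0,0,0,0]]]' --jaw 0.5

```text
time_s: 34.92
eef_pos: [0.6741, 0.1743, 0.2133]
eef_rot: [-0.0, 0.811, 0.585, -0.0]
wrist_force: [-0.5, 0.0, 0.1]
opening: 0.501
grasp_force: 0.0
```

Emit:
drive_tool --plan '[[[0,0,-0.03,0],[0,0,-0.08,0],[0,0,-0.15,0],[0,0,-0.2,0],[-0.08,0,-0.24,0],[-0.16,0,-0.24,0],[-0.16,0,-0.24,0],[-0.16,0,-0.24,0]]]'

```text
time_s: 35.58
eef_pos: [0.6541, 0.1122, 0.3112]
eef_rot: [0.0, 0.812, 0.584, 0.001]
wrist_force: [-0.3, 0.3, -0.1]
opening: 0.498
grasp_force: 0.0
```

Run:
```python
from h import *
p,d,T=grab("wrist");cv2.imwrite("pics/l3.png",p[:,:,::-1]);X=cloud("wrist",d,T).reshape(-1,3)
r=np.hypot(X[:,0]-.674,X[:,1]-.174)
F=X[(r<.075)&(X[:,2]>.198)&(X[:,2]<.212)];print("lid",cv2.minEnclosingCircle(F[:,:2].astype(np.float32)),np.median(F[:,2]),np.linalg.lstsq(np.c_[F[:,:2],np.ones(len(F))],F[:,2],rcond=None)[0])
p,d,T=grab("side");cv2.imwrite("pics/s3.png",cv2.resize(p[60:260,200:520,::-1],None,fx=2,fy=2))
```

```text
lid ((0.6757131218910217, 0.17559969425201416), 0.06524226069450378) 0.20477657433613938 [0.0004 0.001  0.2044]
```

View pics/s3.png

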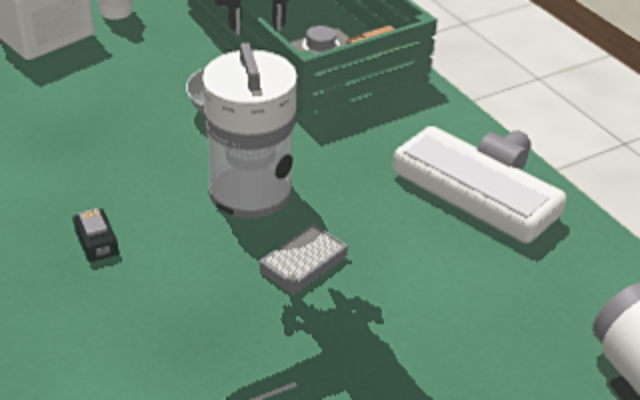

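The crop shows the lid at (250,95) seated flush on the ring and bin, with the gripper clear above it. Lid top is 0.2048 (expected 0.205) and level. Handing in.

```bash
python3 -c "
from bench import ctrl
print(ctrl.hand_in())"
```

```text
the job is handed in; nothing more can be done
None
```

The dust container is back together where the bin stands: ring, basket, filter and lid each went on in order at their seated heights and level, and I handed the job in at about 36 s without seeing a verdict.

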